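Change over the flip-cap grease dispensers

ROBOT

A 6-joint arm with a two-finger parallel gripper is mounted at the origin on a cart in front of the work surface, level with it; the furniture and walls round the work are solid. World frame = base frame: x ahead of the robot, y to its left, z up, the work surface at z = 0. Lengths are in m, angles in rad, forces in N, time in s.
With the tool pointing down it reaches from about 0.3 to 0.775 m from the base axis. Payload 14.6 kg.
Tool frame: the origin (TCP) lies midway between the tips of the shut fingers; the grasp point (between the pads) lies 19 mm behind it; z points along the fingers, y is the line along which they close (so a half turn about z gives the same grasp; the last joint's range is limited). The gripper opens to 85 mm and grips with 20 to 120 N. Pads are 22 mm wide; open, the fingers measure 114 mm over their backs; the gripper's body (76 mm by 85 mm) begins 54 mm behind the grasp point. The pads swing forward as they close: fully open they stand 13 mm farther back than shut.
Start: joints at [-1.209, 0.3, 1.521, -0, 1.321, -0.067], TCP at [0.229, -0.5, 0.231] pointing down, gripper open.
Joint ranges: [-3.03, 3.03], [-0.79, 2.21], [0.23, 2.52], [-1.04, 4.18], [0, 3.07], [-2.55, 2.55]. Speed limits (rad/s): [2.22, 2.22, 2.57, 3.14, 3.14, 3.14].

INTERFACE

Orientations are given as a rotation vector (axis times angle).
In Python, from station import status, read_camera, robot gives the robot as it stands.
- The arm moves only by the tool arm_command, never from a script. Its argument "moves" is a list of rows, each a list of 7 numbers: the shift along the tool's x, y, z in cm, then the turn, a rotation vector about the tool's x, y, z in degrees, then the opening, from 0 (shut) to 1 (fully open). A call has 1 to 20 rows; each row is the pose to reach, as a shift and turn from the pose commanded when the call began, along the tool's axes at that moment; what a row does not reach only later rows make up. A row lasts 1/8 s, in which the tool goes at most 62.5 mm and 10.7 degrees, less where a joint would pass 70% of its speed; a pose out of reach is approached as far as the arm can. A call with a gripper value outside its range is refused whole. The fingers move at their own pace and stop on an object; the grip force is fixed at half the most. Time passes only in rows, so rows that repeat a pose let the fingers close. It gives the time, the measured TCP pose, the force, the opening and the grip force at its end, in the units of the state.
- status.get_obs(): the state, without advancing time (a new reading comes with each control period).
- read_camera(name): name is "side" or "top"; returns a dict with "frame" (400x640x3 uint8, blue, green, red), "range_z" (400x640 float32, m along the optical axis (not along the pixel's ray), 0 where there is no reading), "fx", "fy", "cx", "cy" (pixels), "T" (4x4, takes a point from camera to world coordinates). Camera axes: x right, y up, looking along -z (the intrinsics and any distortion apply to the point x, -y, -z); pixel columns grow to the right and rows downward; lengths in m; the calibration is good to about 2 mm. A picture is of the moment at which its call begins.
- robot.hand_in(): hands the job in; it is judged then, once.
The state is a dict: "clock": time; "joint_pos": joint angles; "qvel": joint speeds; "joint_efforts": joint torques, N m; "ee_pos": TCP position; "tool_rot": TCP orientation; "wrist_force": force on the tool from outside, world axes, zero at the start; "moment": the same for the moment, N m; "opening": finger opening in m; "gripper_force": force on a finger pad.
Only numpy, scipy, OpenCV 4.12 (cv2) and the standard library are available. Lean on these libraries where they do the work, as an engineer would, in place of code of your own. Each camera call takes 0.05 s, during which the arm holds its last target. There are 200 camera calls.

TASK

Change over the dispensers in the slanted rack. First put the yellow-capped one away: push its raised spout fully home, then press its cap fully shut. After that make the red-capped one ready: swing its cap right back to the stop, and then pull its spout out as far as it goes. Leave the white-capped dispenser shut and do not disturb the things lying around.

Things in the scene. Friction and masses are not known exactly. Their poses are not given: they have to be found in the camera images.
- slant_rack: blue and aluminium rack, 270 mm wide (y), 150 mm deep, fixed to the table; origin on the table under the feet of the dispensers, -x is its front; three dispensers side by side 90 mm apart, in any order
- yellow_dispenser: dispenser with the yellow flip cap (open at the start, spout out), 48 mm diameter, leaning 35 degrees towards the robot in the rack. Origin: centre of its foot (0.03 above the table); z runs up along its leaning axis, -x is its front (robot) side, y is parallel to the cap's hinge. In this frame: shoulder at z = 0.119; spout on the axis; hinge line of the cap at x = 0.026, z = 0.120, parallel to y
- red_dispenser: dispenser with the red flip cap (shut at the start, spout home), 48 mm diameter, leaning 35 degrees towards the robot in the rack. Origin: centre of its foot (0.03 above the table); z runs up along its leaning axis, -x is its front (robot) side, y is parallel to the cap's hinge. In this frame: shoulder at z = 0.119; spout on the axis; hinge line of the cap at x = 0.026, z = 0.120, parallel to y
- white_dispenser: dispenser with the white flip cap (shut, to be left alone), 48 mm diameter, leaning 35 degrees towards the robot in the rack. Origin: centre of its foot (0.03 above the table); z runs up along its leaning axis, -x is its front (robot) side, y is parallel to the cap's hinge. In this frame: shoulder at z = 0.119; spout on the axis; hinge line of the cap at x = 0.026, z = 0.120, parallel to y
- yellow_lever (a point): point in the middle of the thumb lever of the yellow cap: a tab 16 mm wide (y), 8 mm thick, sticking 34 mm out of the cap's front rim, on the far side from the hinge, 70 mm from the hinge line; the point moves with the cap. The cap is a hollow drum 50 mm across and 32 mm high (shut: z = 0.120 to 0.152 of the dispenser's frame); the lever's free end is 84 mm from the hinge
- red_lever (a point): point in the middle of the thumb lever of the red cap: a tab 16 mm wide (y), 8 mm thick, sticking 34 mm out of the cap's front rim, on the far side from the hinge, 70 mm from the hinge line; the point moves with the cap. The cap is a hollow drum 50 mm across and 32 mm high (shut: z = 0.120 to 0.152 of the dispenser's frame); the lever's free end is 84 mm from the hinge
- yellow_spout_top (a point): centre of the top of the yellow dispenser's black push-pull spout: a sleeve 22 mm across (upper 5 mm: 14 mm) and 23 mm high that slides 16 mm along the dispenser's axis; this point is at z = 0.1425 of the dispenser's frame when home, 0.1585 when fully out
- red_spout_top (a point): centre of the top of the red dispenser's black push-pull spout: a sleeve 22 mm across (upper 5 mm: 14 mm) and 23 mm high that slides 16 mm along the dispenser's axis; this point is at z = 0.1425 of the dispenser's frame when home, 0.1585 when fully out
- yellow_cap (a joint): hinge of the yellow cap, rad: 0 shut, grows as it swings up and back, 2.1 at its stop; stiff, stays where it is left (about 0.06 N m)
- red_cap (a joint): hinge of the red cap, rad: 0 shut, grows as it swings up and back, 2.1 at its stop; stiff, stays where it is left (about 0.06 N m)
- white_cap (a joint): hinge of the white cap, rad: 0 shut, grows as it swings up and back, 2.1 at its stop; stiff, stays where it is left (about 0.06 N m)
- yellow_spout (a joint): slide of the yellow dispenser's spout, m: 0 pushed home, 0.016 pulled fully out; held by friction (about 3 N)
- red_spout (a joint): slide of the red dispenser's spout, m: 0 pushed home, 0.016 pulled fully out; held by friction (about 3 N)
- screwdriver_a: loose bystander: black-handled screwdriver, 206 mm, lying in front of the rack; origin under its middle
- screwdriver_b: loose bystander: red-handled screwdriver, 187 mm, lying in front of the rack; origin under its middle
- hex_key_0: loose bystander: steel L-shaped hex key, 114 mm, lying in front; origin under its middle
- steel_dish: loose bystander: small steel dish of screws, 68 mm across, 17 mm high; origin under its middle
- side_cutters: loose bystander: red-handled side cutters, 131 mm, lying; origin under its middle
- oil_bottle: loose bystander: oil bottle with red nozzle, 44 mm across, 143 mm tall, standing left of the rack; origin under its middle

How it is judged:
On the way, in this order (a step that is already met when the one before it is completed fails the run):
1. the yellow dispenser's spout is pushed home while its cap is still open (value of joint yellow_spout below 0.002 m and value of joint yellow_cap above 1 rad), for 0.1 s.
2. the yellow cap is pressed shut (value of joint yellow_cap below 0.06 rad), for 0.2 s.
3. the red cap is swung right back (value of joint red_cap above 1.85 rad), for 0.2 s.
4. the red dispenser's spout is pulled out (value of joint red_spout above 0.0135 m), for 0.2 s.
At the end, for the whole second after the job is handed in: yellow spout home (within 2 mm) and yellow cap shut (within 0.06 rad); red cap swung back beyond 1.85 rad when opened and still beyond 1.7 rad at the end, red spout at least 13.5 mm out; white cap shut (within 0.06 rad) (value of joint yellow_spout below 0.002 m and value of joint each of yellow_cap, white_cap below 0.06 rad and value of joint red_cap above 1.7 rad and value of joint red_spout above 0.0135 m); the robot touches nothing.
It fails at once if the white cap is opened (beyond 0.3 rad) (value of joint white_cap above 0.3 rad).
It fails at once if the oil bottle is tipped over (beyond 0.5 rad) (angle between oil_bottle's own z axis and vertical above 0.5 rad).
It fails at once if a bystander is pushed more than 40 mm from its place (distance of any of screwdriver_a, screwdriver_b, hex_key_0, steel_dish, side_cutters, oil_bottle from where it was at the start of the episode above 0.04 m).
It also fails if it takes over 58 s, if anything falls off the work surface, if the arm or the gripper's body presses on something with over 40 N, if the wrist force passes 120 N, or if a joint passes its speed limit or range.

## Working session

There is one attempt and no reset: what is moved stays moved. The work goes in short steps, Python scripts to look and compute and a tool call to move; the robot and the scene stay as the last step left them, time stands still between calls to the robot, and variables do not carry over. Pictures are saved under pics/ and viewed, at most 10 in all, crops included, and the job is handed in when it is done.

Besides the shell and the picture viewer there is one more tool, called after ">>>" as name(argument=value, ...) on one line, values as JSON. arm_command: Moves the arm, as the interface text tells. Its arguments: {"type":"object","properties":{"moves":{"type":"array"}},"required":["moves"]}

```bash
mkdir -p pics; ls
python3 - <<'E'
from station import status, read_camera, robot
import cv2,numpy as np
print(status.get_obs())
for n in ("side","top"):
    c=read_camera(n); cv2.imwrite(f"pics/{n}0.png",c["frame"]); np.savez(f"{n}0.npz",**c)
    print(n,c["fx"],c["fy"],c["cx"],c["cy"],c["T"].round(4).tolist(),[k for k in c])
E
```

```text
pics
{'clock': 0.0, 'joint_pos': array([-1.20858648e+00,  3.00476953e-01,  1.52157984e+00,  3.12368002e-05,
        1.32071086e+00, -6.66255018e-02]), 'qvel': array([-0.00024454, -0.00079657,  0.00041322, -0.00102824,  0.00134193,
       -0.00035159]), 'joint_efforts': array([ 4.01860389e-04, -5.43504417e+01, -3.61787081e+01,  6.40669487e-05,
        4.04471008e-03,  1.72845921e-05]), 'ee_pos': array([ 0.22860445, -0.49998167,  0.23071863]), 'tool_rot': array([-3.06851430e+00, -6.68203167e-01,  2.24687586e-04]), 'wrist_force': array([0.450567  , 1.0292312 , 0.03695231]), 'moment': array([ 0.0014793 , -0.03098181, -0.05786597]), 'gripper_force': 0.0, 'opening': 0.08532761893428523}
side 404.9332314161967 404.9332314161967 327.05211629778574 198.93998209996806 [[0.9982, 0.0388, -0.0463, 0.4856], [-0.0599, 0.5464, -0.8354, -0.7056], [-0.0071, 0.8366, 0.5477, 0.5782], [0.0, 0.0, 0.0, 1.0]] ['frame', 'range_z', 'fx', 'fy', 'cx', 'cy', 'T']
top 419.14548446977255 419.14548446977255 325.6337782720946 194.28424920139662 [[-0.0043, 0.9835, -0.1811, 0.3321], [-0.9999, -0.0019, 0.0135, 0.0048], [0.0129, 0.1811, 0.9834, 1.0708], [0.0, 0.0, 0.0, 1.0]] ['frame', 'range_z', 'fx', 'fy', 'cx', 'cy', 'T']
```

View pics/side0.png

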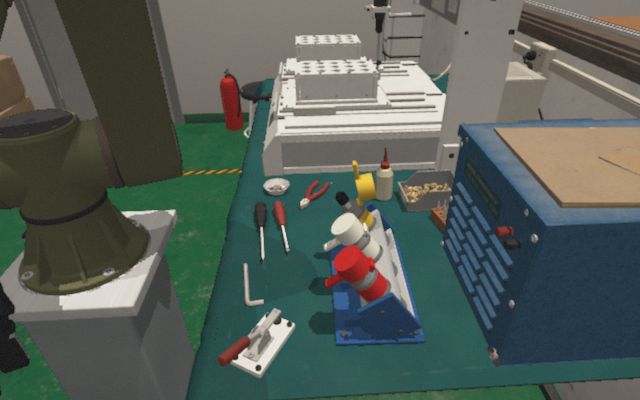

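View pics/top0.png

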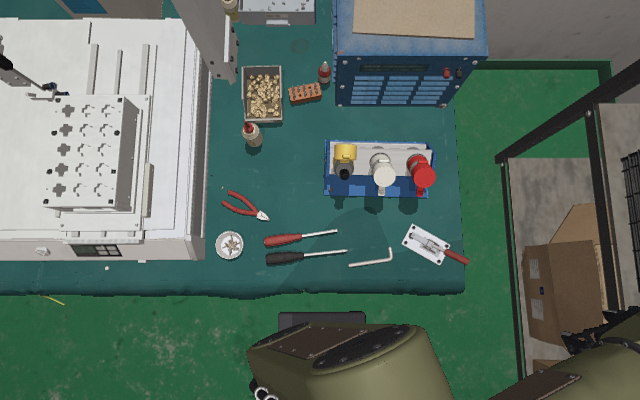

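```bash
cat > h.py <<'E'
import numpy as np,cv2
from station import status, read_camera, robot
def cloud(c):
    v,u=np.mgrid[0:400,0:640]; d=c["range_z"]
    p=np.stack([(u-c["cx"])/c["fx"]*d,-(v-c["cy"])/c["fy"]*d,-d],-1)
    T=c["T"]; w=p@T[:3,:3].T+T[:3,3]; w[d==0]=np.nan
    return w
def box(c,w,lo,hi):
    with np.errstate(invalid='ignore'): return ((w>lo)&(w<hi)).all(-1)
def hsv(c): return cv2.cvtColor(c["frame"],cv2.COLOR_BGR2HSV).astype(int)
def masks(c):
    H=hsv(c); h,s,v=H[...,0],H[...,1],H[...,2]
    return dict(red=((h<6)|(h>174))&(s>170)&(v>70),yellow=(h>18)&(h<32)&(s>130)&(v>80),
      white=(s<40)&(v>120),black=(v<50)&(s<120),blue=(h>100)&(h<125)&(s>120))
E
python3 - <<'E'
from h import *
np.set_printoptions(precision=4,suppress=True)
for n in ("side","top"):
    c=dict(np.load(n+"0.npz")); w=cloud(c); B=box(c,w,[.4,-.3,.015],[.75,.2,.3]); M=masks(c)
    for k,m in M.items():
        mm=(m&B).astype(np.uint8); nl,L,st,ce=cv2.connectedComponentsWithStats(mm)
        for i in range(1,nl):
            if st[i,4]>40:
                p=w[L==i]; print(n,k,st[i],"med",np.median(p,0),"lo",np.percentile(p,2,0),"hi",np.percentile(p,98,0))
    # cap/disk fits: points of each cap plane with normal approx axis
    m=M["blue"]&B; r=cv2.minAreaRect(w[m][:,:2].astype(np.float32)); print(n,"rack rect",r)
E
```

```text
side red [ 326  246   49   41 1113] med [ 0.5464 -0.2413  0.1512] lo [ 0.5126 -0.2561  0.1084] hi [ 0.58   -0.2123  0.1692]
side red [358 272  29  29 375] med [ 0.5868 -0.2527  0.1056] lo [ 0.5636 -0.2566  0.0845] hi [ 0.6039 -0.2367  0.1236]
side yellow [352 160  24  46 525] med [ 0.5892 -0.0697  0.1885] lo [ 0.5713 -0.0779  0.1424] hi [ 0.6081 -0.0463  0.2285]
side yellow [359 208  14  19 137] med [ 0.5983 -0.069   0.112 ] lo [ 0.5837 -0.0917  0.0975] hi [ 0.6098 -0.0569  0.1322]
side white [ 332  209   83  108 2538] med [ 0.6145 -0.1572  0.0984] lo [ 0.5316 -0.2523  0.0428] hi [ 0.6557 -0.0321  0.167 ]
side white [282 225   7  24  58] med [0.431  0.0034 0.0168] lo [ 0.4229 -0.0329  0.0153] hi [0.4382 0.0456 0.0193]
side white [324 238  16  13 107] med [ 0.5227 -0.145   0.1139] lo [ 0.5107 -0.15    0.1043] hi [ 0.5353 -0.1342  0.1225]
side white [367 271   9  11  52] med [ 0.5772 -0.2478  0.1311] lo [ 0.5722 -0.2523  0.1255] hi [ 0.5846 -0.2406  0.135 ]
side white [260 308  21  47 295] med [ 0.4115 -0.2523  0.04  ] lo [ 0.4005 -0.2888  0.0153] hi [ 0.4283 -0.2239  0.0452]
side blac
[... 973 characters left out ...]
3   54 2293] med [ 0.5993 -0.1409  0.09  ] lo [ 0.5205 -0.2577  0.0416] hi [ 0.6534 -0.0221  0.1651]
top white [411 232  23  12 115] med [ 0.41   -0.2403  0.0384] lo [ 0.402  -0.2702  0.0335] hi [ 0.4247 -0.2216  0.043 ]
top black [340 169   9  11  83] med [ 0.5459 -0.0488  0.1584] lo [ 0.5362 -0.0582  0.148 ] hi [ 0.5598 -0.0401  0.1629]
top blue [325 139   5  38 120] med [ 0.6023 -0.0126  0.0901] lo [ 0.5616 -0.0181  0.0348] hi [ 0.6629 -0.0097  0.1123]
top blue [425 142  12  27  95] med [ 0.6023 -0.2667  0.0971] lo [ 0.5778 -0.2715  0.0398] hi [ 0.658  -0.263   0.1133]
top rack rect ((0.5983157753944397, -0.13946305215358734), (0.26419010758399963, 0.12985531985759735), 88.18385314941406)
```

```bash
cat > fit.py <<'E'
from h import *
np.set_printoptions(precision=4,suppress=True)
a=np.radians(35)
for n in ("side","top"):
    c=dict(np.load(n+"0.npz")); w=cloud(c); M=masks(c)
    B=box(c,w,[.5,-.3,.06],[.7,.0,.12])
    for s,(lo,hi) in dict(R=(-.28,-.262),L=(-.03,-.006)).items():
        m=M["blue"]&box(c,w,[.5,lo,.03],[.7,hi,.12]); p=w[m]
        if len(p)>30:
            b=np.polyfit(p[:,0],p[:,1],1); print(n,s,"yaw deg",np.degrees(np.arctan(b[0])),"y at .6",np.polyval(b,.6),len(p))
    # height along lean axis in a yaw~0 frame
    ax=np.array([-np.sin(a),0,np.cos(a)]); fx=np.array([np.cos(a),0,np.sin(a)])
    m=box(c,w,[.48,-.28,.1],[.62,-.02,.25]); p=w[m]
    s=p@ax; f=p@fx
    for k,(lo,hi) in dict(white=(-.175,-.105),red=(-.265,-.195)).items():
        q=m&(w[...,1]>lo)&(w[...,1]<hi); p=w[q]; s=p@ax
        h,e=np.histogram(s,60); top=e[h.argmax()]
        t=p[abs(s-top)<.004]; A=np.c_[t[:,0],t[:,1],np.ones(len(t))]
        g=np.linalg.lstsq(A,t[:,2],rcond=None)[0]; nn=np.array([-g[0],-g[1],1]);nn/=np.linalg.norm(nn)
        (cy,cf),r=cv2.minEnclosingCircle(np.c_[t[:,1],t@fx].astype(np.float32))
        print(n,k,"top s",np.median(t@ax),"normal",nn,"lean",np.degrees(np.arccos(nn[2])),"yaw",np.degrees(np.arctan2(-nn[1],-nn[0])),"circle y,f,r",cy,cf,r,"world",np.median(t@ax)*ax+cf*fx, len(t))
E
python3 fit.py
```

```text
side R yaw deg -1.990493031962331 y at .6 -0.27276783680952216 1453
side L yaw deg -2.500408742529758 y at .6 -0.017911253507291024 149
side white top s -0.1828181508058026 normal [-0.563  -0.0158  0.8263] lean 34.28086834188496 yaw 1.6095309055545728 circle y,f,r -0.14168961346149445 0.5359218716621399 0.025388531386852264 world [0.5439 0.     0.1576] 390
side red top s -0.18144278022561325 normal [-0.5534 -0.0221  0.8326] lean 33.63141954939281 yaw 2.282889573197462 circle y,f,r -0.23078279197216034 0.5331776142120361 0.026508310809731483 world [0.5408 0.     0.1572] 555
top R yaw deg -1.0744650579066397 y at .6 -0.2666777678328065 95
top L yaw deg -1.7981411663773958 y at .6 -0.012968358278540398 120
top white top s -0.18271449274233376 normal [-0.5487  0.0173  0.8358] lean 33.2996183841753 yaw -1.8056799987538263 circle y,f,r -0.13924306631088257 0.533275842666626 0.025523195043206215 world [0.5416 0.     0.1562] 360
top red top s -0.18150169986374834 normal [-0.5644  0.0228  0.8252] lean 34.39204369798924 yaw -2.3107218353128687 circle y,f,r -0.22801660001277924 0.530739963054657 0.025659916922450066 world [0.5389 0.     0.1557] 361
```

```bash
cat >> h.py <<'E'
from scipy.spatial.transform import Rotation as Ro
np.set_printoptions(precision=4,suppress=True)
PSI=np.radians(-1.8); A=np.radians(35)
RACK=Ro.from_euler('z',PSI); D=RACK*Ro.from_euler('y',-A)   # dispenser frame
FR=np.array([.6265,-.2321,.03]); FY=FR+RACK.apply([0,.18,0]); FW=FR+RACK.apply([0,.09,0])
def loc(F,p): return F+D.apply(p)
def toolR(tilt): # tool pointing down, tilted forward by tilt deg, closing along rack y
    return RACK*Ro.from_euler('y',-np.radians(tilt))*Ro.from_euler('x',np.pi)
def lever(F,th,r=.07,h=.0): # local point on the cap at angle th, h above hinge plane
    return loc(F,[.026-r*np.cos(th)+h*np.sin(th),0,.12+r*np.sin(th)+h*np.cos(th)])
def rows(tgts,start=None):
    o=status.get_obs(); R0=Ro.from_rotvec(o["tool_rot"]); p0=o["ee_pos"]
    for p,R in tgts:
        print("world",p,"row",(R0.inv().apply(np.array(p)-p0)*100).round(2).tolist(),np.degrees((R0.inv()*R).as_rotvec()).round(1).tolist())
    return o
E
python3 - <<'E'
from h import *
for n in("side","top"):
    c=dict(np.load(n+"0.npz"));w=cloud(c)
    t=box(c,w,[.45,-.15,-.02],[.5,.05,.02]); print(n,"table z",np.median(w[t][:,2]))
    m=masks(c)["black"]&box(c,w,[.5,-.1,.13],[.58,-.02,.18]); p=w[m]
    l=D.inv().apply(p-FY); print("spout local",np.percentile(l,[2,50,98],axis=0))
    m=masks(c)["yellow"]&box(c,w,[.55,-.1,.14],[.62,-.01,.25]); l=D.inv().apply(w[m]-FY); 
    print("ycap local pct",np.percentile(l,[1,50,99],axis=0)); t=l[l[:,2]>.178]; print("lever med",np.median(t,0),np.percentile(t,[2,98],axis=0),"angle",np.degrees(np.arctan2(np.median(t,0)[2]-.12,-(np.median(t,0)[0]-.026))))
    m=masks(c)["red"]&box(c,w,[.49,-.28,.08],[.62,-.19,.18]); l=D.inv().apply(w[m]-FR); t=l[l[:,0]<-.032];print("rlever",np.percentile(t,[2,50,98],axis=0))
rows([(loc(FY,[0,0,.1985]),toolR(35)),(loc(FY,[0,0,.1425]),toolR(35))])
E
```

```text
side table z 0.0016941115500381798
spout local [[-0.0059 -0.013   0.1383]
 [ 0.0046 -0.0086  0.1509]
 [ 0.0127  0.0006  0.1593]]
ycap local pct [[ 0.0232 -0.0271  0.1194]
 [ 0.057  -0.0188  0.1526]
 [ 0.0747  0.0066  0.1978]]
lever med [ 0.0617 -0.0079  0.191 ] [[ 0.0547 -0.0108  0.179 ]
 [ 0.0675  0.0029  0.1984]] angle 116.67818786175923
rlever [[-0.0525 -0.01    0.1246]
 [-0.0423 -0.0067  0.1297]
 [-0.0325  0.0031  0.1321]]
top table z -0.00017411203062644987
spout local [[-0.0068 -0.0087  0.1385]
 [ 0.0042  0.0005  0.1545]
 [ 0.0104  0.0094  0.1616]]
ycap local pct [[ 0.0197 -0.0215  0.1219]
 [ 0.0555  0.005   0.1569]
 [ 0.0717  0.0229  0.1994]]
lever med [0.0585 0.0017 0.1944] [[ 0.0504 -0.0057  0.1797]
 [ 0.0645  0.0083  0.1996]] angle 113.60037202601954
rlever [[-0.0541 -0.0071  0.127 ]
 [-0.0443  0.0011  0.1303]
 [-0.0346  0.0074  0.1326]]
world [ 0.5184 -0.0486  0.1926] row [45.12, -29.0, 3.85] [-8.1, 34.4, 25.5]
world [ 0.5505 -0.0496  0.1467] row [48.0, -27.57, 8.44] [-8.1, 34.4, 25.5]
```

>>> arm_command(moves=[[45.1, -29, 3.9, -8.1, 34.4, 25.5, 0], [45.1, -29, 3.9, -8.1, 34.4, 25.5, 0], [45.1, -29, 3.9, -8.1, 34.4, 25.5, 0], [45.1, -29, 3.9, -8.1, 34.4, 25.5, 0], [45.1, -29, 3.9, -8.1, 34.4, 25.5, 0], [45.1, -29, 3.9, -8.1, 34.4, 25.5, 0], [45.1, -29, 3.9, -8.1, 34.4, 25.5, 0], [45.1, -29, 3.9, -8.1, 34.4, 25.5, 0], [45.1, -29, 3.9, -8.1, 34.4, 25.5, 0], [45.1, -29, 3.9, -8.1, 34.4, 25.5, 0], [45.1, -29, 3.9, -8.1, 34.4, 25.5, 0], [45.1, -29, 3.9, -8.1, 34.4, 25.5, 0], [45.1, -29, 3.9, -8.1, 34.4, 25.5, 0], [45.1, -29, 3.9, -8.1, 34.4, 25.5, 0]])

```text
clock: 1.85
ee_pos: [0.5182, -0.0495, 0.1924]
tool_rot: [2.985, -0.047, 0.943]
wrist_force: [0.6, -0.1, 0.3]
opening: 0.0002
gripper_force: 0.0
```

Run:
```python
from h import *
o=rows([(loc(FY,[0,0,.1985]),toolR(35)),(loc(FY,[0,0,.1425]),toolR(35))]); print(o["ee_pos"],o["clock"])
c=read_camera("side"); cv2.imwrite("pics/s1.png",cv2.resize(c["frame"][110:310,230:470],None,fx=2.5,fy=2.5))
```

```text
world [ 0.5184 -0.0486  0.1926] row [0.03, -0.08, -0.01] [0.1, -0.0, 0.0]
world [ 0.5505 -0.0496  0.1467] row [0.02, -0.09, 5.59] [0.1, -0.0, 0.0]
[ 0.5182 -0.0495  0.1924] 1.85
```

View pics/s1.png

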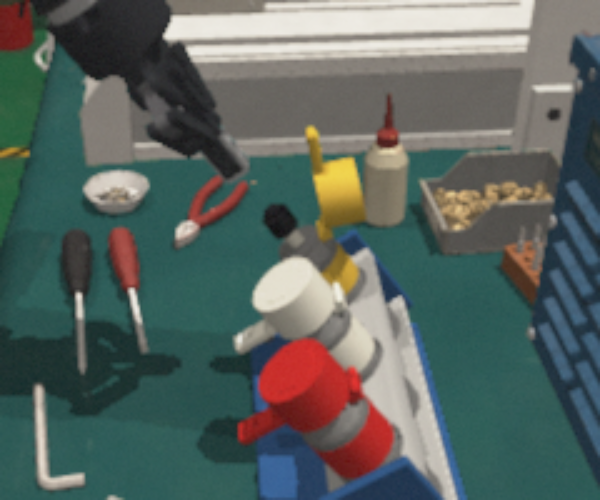

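The closed fingers (235,165) stand in line with the yellow spout (278,218), and the cap behind (340,185) is clear. Next I push.

>>> arm_command(moves=[[0, -0.1, 2, 0, 0, 0, 0], [0, -0.1, 3.5, 0, 0, 0, 0], [0, -0.1, 4.2, 0, 0, 0, 0], [0, -0.1, 4.7, 0, 0, 0, 0], [0, -0.1, 5.2, 0, 0, 0, 0], [0, -0.1, 5.6, 0, 0, 0, 0], [0, -0.1, 5.6, 0, 0, 0, 0]])

```text
clock: 2.78
ee_pos: [0.5499, -0.0489, 0.1474]
tool_rot: [2.986, -0.045, 0.943]
wrist_force: [-30.2, -0.3, 24.8]
opening: 0.0
gripper_force: 18.6
```

>>> arm_command(moves=[[0, 0, -4, 0, 0, 0, 0], [0, 0, -10, 0, 0, 0, 0], [0, 0, -10, 0, 0, 0, 0]])

```text
clock: 3.15
ee_pos: [0.4932, -0.0473, 0.2332]
tool_rot: [2.98, -0.045, 0.955]
wrist_force: [1.1, -0.1, -0.4]
opening: -0.0001
gripper_force: 0.0
```

Run:
```python
from h import *
c=read_camera("side"); w=cloud(c)
for n,c in (("side",c),("top",read_camera("top"))):
    w=cloud(c); m=masks(c)["black"]&box(c,w,[.5,-.1,.12],[.59,-.02,.17]); l=D.inv().apply(w[m]-FY); print(n,m.sum(),"spout local",np.percentile(l,[2,50,98],axis=0) if m.sum()>9 else "")
d=np.radians; X=RACK.apply([1,0,0]); up=np.array([0,0,1])
b=lever(FY,d(120),.062,.0115)+.025*X
T=[(b+[0,0,.07],toolR(0)),(b,toolR(0))]
for e,r,dx,t in((85,.066,.011,0),(60,.072,.011,0),(40,.074,.011,0),(20,.074,.008,0),(0,.072,0,5),(-15,.072,0,18),(-28,.072,0,29),(-35,.072,0,35)):
    T.append((lever(FY,d(e+35),r,.0115)+dx*X,toolR(t)))
T.append((lever(FY,0,.072,.008),toolR(35)))
o=rows(T); print(o["ee_pos"])
```

```text
side 122 spout local [[-0.0064 -0.0126  0.1223]
 [ 0.0041 -0.0087  0.1359]
 [ 0.0129  0.001   0.1444]]
top 83 spout local [[-0.0087 -0.0094  0.1255]
 [ 0.0038  0.0002  0.1398]
 [ 0.0098  0.0098  0.146 ]]
world [ 0.6157 -0.0517  0.276 ] row [12.72, 0.07, 3.22] [0.1, -35.2, 0.0]
world [ 0.6157 -0.0517  0.206 ] row [8.68, 0.06, 8.94] [0.1, -35.2, 0.0]
world [ 0.6013 -0.0512  0.21  ] row [7.74, 0.06, 7.79] [0.1, -35.2, 0.0]
world [ 0.5696 -0.0502  0.2113] row [5.22, 0.06, 5.85] [0.1, -35.2, 0.0]
world [ 0.5464 -0.0495  0.1996] row [2.65, 0.06, 5.47] [0.1, -35.2, 0.0]
world [ 0.5271 -0.0489  0.1793] row [-0.1, 0.06, 6.01] [0.1, -35.2, 0.0]
world [ 0.5127 -0.0484  0.1547] row [-2.69, 0.05, 7.2] [0.1, -30.2, 0.0]
world [ 0.5122 -0.0484  0.1357] row [-3.83, 0.05, 8.72] [0.1, -17.2, 0.0]
world [ 0.5157 -0.0485  0.1196] row [-4.47, 0.05, 10.24] [0.1, -6.2, 0.0]
world [ 0.5191 -0.0486  0.1113] row [-4.67, 0.05, 11.11] [0.0, -0.2, 0.1]
world [ 0.5211 -0.0487  0.1085] row [-4.67, 0.05, 11.46] [0.0, -0.2, 0.1]
[ 0.4933 -0.0472  0.2291]
```

>>> arm_command(moves=[[3.5, 0.1, -3.8, 0, -12, 0, 0], [3.5, 0.1, -3.8, 0, -22, 0, 0], [8, 0.1, -0.3, 0, -32, 0, 0], [12.7, 0.1, 3.2, 0, -35, 0, 0], [12.7, 0.1, 3.2, 0, -35, 0, 0], [12.7, 0.1, 3.2, 0, -35, 0, 0], [8.7, 0.1, 8.9, 0, -35, 0, 0], [8.7, 0.1, 8.9, 0, -35, 0, 0]])

```text
clock: 4.25
ee_pos: [0.6132, -0.0517, 0.2013]
tool_rot: [-3.141, 0.049, 0.01]
wrist_force: [-0.5, -0.4, 0.1]
opening: 0.0001
gripper_force: 0.0
```

```bash
cat > y2.py <<'E'
from h import *
d=np.radians; X=RACK.apply([1,0,0])
T=[]
for e,r,dx,t in((85,.066,.011,0),(60,.072,.011,0),(40,.074,.011,0),(20,.074,.008,0),(0,.072,0,5),(-15,.072,0,18),(-28,.072,0,29),(-35,.072,0,35)):
    T.append((lever(FY,d(e+35),r,.0115)+dx*X,toolR(t)))
T.append((lever(FY,0,.072,.008),toolR(35)))
o=rows(T); print(o["ee_pos"])
E
python3 y2.py
python3 - <<'E'
from h import *
c=read_camera("side"); cv2.imwrite("pics/s2.png",cv2.resize(c["frame"][110:310,230:470],None,fx=2.5,fy=2.5))
E
```

```text
world [ 0.6013 -0.0512  0.21  ] row [-1.19, -0.01, -0.85] [-0.0, 0.4, 0.0]
world [ 0.5696 -0.0502  0.2113] row [-4.37, -0.01, -0.97] [-0.0, 0.4, 0.0]
world [ 0.5464 -0.0495  0.1996] row [-6.69, -0.01, 0.22] [-0.0, 0.4, 0.0]
world [ 0.5271 -0.0489  0.1793] row [-8.61, -0.01, 2.26] [-0.0, 0.4, 0.0]
world [ 0.5127 -0.0484  0.1547] row [-10.03, -0.01, 4.73] [-0.0, 5.4, 0.0]
world [ 0.5122 -0.0484  0.1357] row [-10.07, -0.01, 6.63] [-0.0, 18.4, 0.0]
world [ 0.5157 -0.0485  0.1196] row [-9.7, -0.01, 8.24] [-0.0, 29.4, 0.0]
world [ 0.5191 -0.0486  0.1113] row [-9.36, -0.01, 9.06] [-0.0, 35.4, 0.0]
world [ 0.5211 -0.0487  0.1085] row [-9.16, -0.01, 9.35] [-0.0, 35.4, 0.0]
[ 0.6132 -0.0517  0.2013]
```

View pics/s2.png

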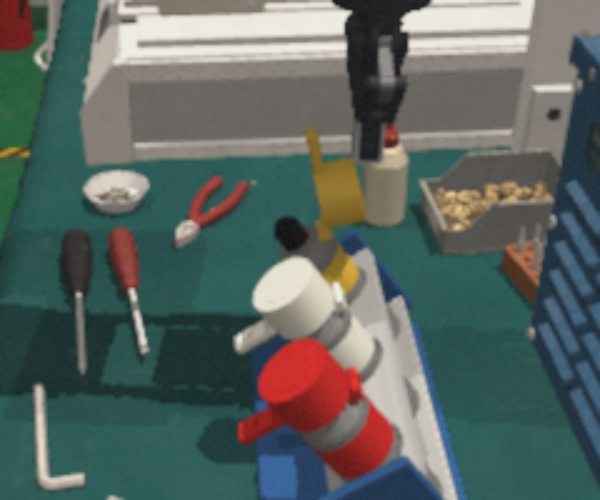

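The spout is home, and the finger tip (370,158) is behind the lever (312,145) above the drum. Next I sweep the cap shut.

>>> arm_command(moves=[[-1.2, 0, -0.9, 0, 0, 0, 0], [-2.8, 0, -0.9, 0, 0, 0, 0], [-4.4, 0, -1, 0, 0, 0, 0], [-5.6, 0, -0.5, 0, 0, 0, 0], [-6.7, 0, 0.2, 0, 0, 0, 0], [-7.7, 0, 1.2, 0, 0, 0, 0], [-8.6, 0, 2.3, 0, 0, 0, 0], [-9.4, 0, 3.5, 0, 2, 0, 0], [-10, 0, 4.7, 0, 5, 0, 0], [-10.1, 0, 5.7, 0, 12, 0, 0], [-10.1, 0, 6.6, 0, 18, 0, 0], [-9.9, 0, 7.5, 0, 24, 0, 0], [-9.7, 0, 8.2, 0, 29, 0, 0], [-9.4, 0, 8.8, 0, 35, 0, 0], [-9.4, 0, 8.8, 0, 35, 0, 0]])

```text
clock: 6.18
ee_pos: [0.5212, -0.0491, 0.1189]
tool_rot: [2.985, -0.046, 0.945]
wrist_force: [-0.0, 0.1, 0.5]
opening: 0.0001
gripper_force: 0.0
```

```bash
python3 y2.py|tail -3
python3 - <<'E'
from h import *
c=read_camera("side"); cv2.imwrite("pics/s3.png",cv2.resize(c["frame"][110:310,230:470],None,fx=2.5,fy=2.5))
E
```

```text
world [ 0.5191 -0.0486  0.1113] row [-0.61, -0.04, 0.5] [0.0, -0.1, 0.0]
world [ 0.5211 -0.0487  0.1085] row [-0.61, -0.04, 0.85] [0.0, -0.1, 0.0]
[ 0.5212 -0.0491  0.1189]
```

View pics/s3.png

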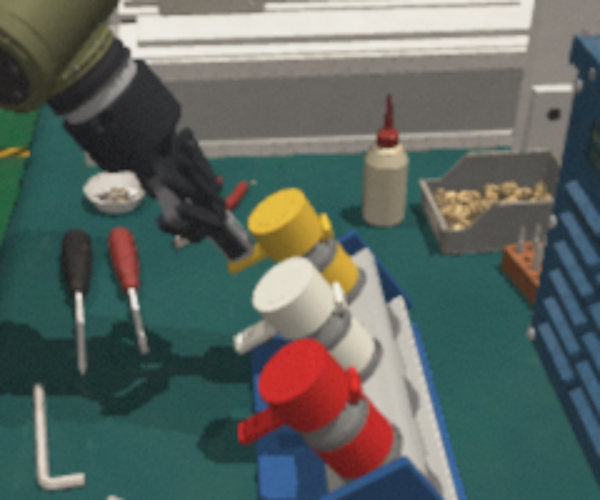

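The yellow cap is almost shut, with the finger on the lever (240,262). Next I press it home.

>>> arm_command(moves=[[-0.4, 0, 0.3, 0, 0, 0, 0], [-0.4, 0, 0.6, 0, 0, 0, 0], [-0.4, 0, 0.8, 0, 0, 0, 0], [-0.4, 0, 0.8, 0, 0, 0, 0]])

```text
clock: 6.72
ee_pos: [0.5226, -0.049, 0.1097]
tool_rot: [2.986, -0.045, 0.943]
wrist_force: [-35.6, -0.1, 35.4]
opening: 0.0001
gripper_force: 24.9
```

>>> arm_command(moves=[[0, 0, -4, 0, 0, 0, 0], [0, 0, -10, 0, 0, 0, 0], [0, 0, -10, 0, 0, 0, 0]])

```text
clock: 7.1
ee_pos: [0.4656, -0.0476, 0.1952]
tool_rot: [2.98, -0.045, 0.954]
wrist_force: [0.2, 0.6, -0.6]
opening: 0.0001
gripper_force: 0.0
```

```bash
cat > r1.py <<'E'
from h import *
import sys
d=np.radians
def grip(th,t,dep=.010): R=toolR(t); return (lever(FR,d(th),.07,.007)+R.apply([0,0,dep]),R)
if __name__=="__main__":
    R=toolR(35); z=R.apply([0,0,1]); p=grip(0,35)[0]
    T=[(p-.08*z,R),(p,R)]
    o=rows(T); print(o["ee_pos"])
E
python3 r1.py
python3 - <<'E'
from h import *
print("last contact local",D.inv().apply(np.array([.5226,-.049,.1097])-FY))
for n in("side","top"):
    c=read_camera(n); w=cloud(c); np.savez(n+"1.npz",**c)
    for k,F,col in(("yellow",FY,"yellow"),("red",FR,"red")):
        m=masks(c)[col]&box(c,w,[.48,F[1]-.04,.08],[.62,F[1]+.05,.2]); l=D.inv().apply(w[m]-F)
        t=l[(abs(l[:,2]-.152)<.006)&(abs(l[:,0])<.018)]
        g=np.polyfit(t[:,0],t[:,2],1); lv=l[l[:,0]<-.034]
        print(n,k,"top z, slope deg",np.median(t[:,2]),np.degrees(g[0]),"cap y",np.percentile(t[:,1],[1,99]),"lever",np.median(lv,0),np.percentile(lv,[3,97],axis=0).ravel())
E
```

```text
world [ 0.4775 -0.2274  0.1661] row [-0.28, 17.93, 3.43] [0.1, -0.5, 0.1]
world [ 0.5234 -0.2289  0.1006] row [-0.35, 17.91, 11.43] [0.1, -0.5, 0.1]
[ 0.4656 -0.0476  0.1952]
last contact local [-0.0441 -0.0003  0.1282]
side yellow top z, slope deg 0.15370596532744518 -0.08690567640892877 cap y [-0.0272  0.0204] lever [-0.0437 -0.0074  0.1301] [-0.0538 -0.0104  0.1245 -0.0341  0.003   0.1319]
side red top z, slope deg 0.15334941381183786 -0.6311453567122347 cap y [-0.0262  0.0205] lever [-0.0429 -0.0066  0.1298] [-0.0526 -0.0104  0.1251 -0.0343  0.003   0.1317]
top yellow top z, slope deg 0.15402697773658958 -0.7450459757069752 cap y [-0.022   0.0229] lever [-0.0457 -0.0001  0.1315] [-0.0569 -0.0071  0.1273 -0.0358  0.0069  0.1333]
top red top z, slope deg 0.15342394694201011 -0.6261209795353261 cap y [-0.0217  0.0246] lever [-0.0446  0.001   0.1302] [-0.0544 -0.0066  0.1272 -0.0355  0.0074  0.133 ]
```

>>> arm_command(moves=[[-0.3, 6, 0, 0, 0, 0, 0.5], [-0.3, 12, 0, 0, 0, 0, 0.5], [-0.3, 18, 1, 0, 0, 0, 0.5], [-0.3, 18, 3.4, 0, 0, 0, 0.5], [-0.3, 18, 3.4, 0, -0.5, 0, 0.5]])

```text
clock: 7.82
ee_pos: [0.4762, -0.2277, 0.1575]
tool_rot: [2.996, -0.049, 0.922]
wrist_force: [-0.3, 0.2, -0.2]
opening: 0.0427
gripper_force: 0.0
```

```bash
python3 r1.py
python3 - <<'E'
from h import *
a=[]
for n in("side","top"):
    c=read_camera(n); a.append(cv2.resize(c["frame"][170:330,270:470] if n=="side" else c["frame"][100:260,320:520],None,fx=2,fy=2))
cv2.imwrite("pics/s4.png",np.hstack(a))
E
```

```text
world [ 0.4775 -0.2274  0.1661] row [0.59, -0.04, -0.64] [-0.1, 0.8, -0.1]
world [ 0.5234 -0.2289  0.1006] row [0.7, -0.02, 7.36] [-0.1, 0.8, -0.1]
[ 0.4762 -0.2277  0.1575]
```

View pics/s4.png

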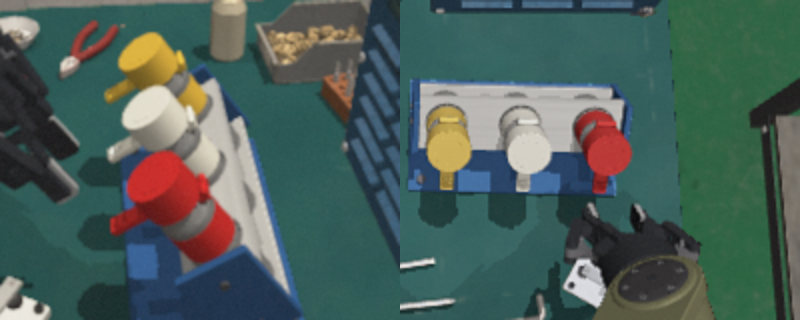

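The tips (side 70,160; top 592–635,210) straddle the red lever's line (side 125,222; top 600,185). I descend and grip next.

>>> arm_command(moves=[[0.7, 0, 2, 0, 0.8, 0, 0.5], [0.7, 0, 5, 0, 0.8, 0, 0.5], [0.7, 0, 7, 0, 0.8, 0, 0.5], [0.7, 0, 7.4, 0, 0.8, 0, 0.5], [0.7, 0, 7.4, 0, 0.8, 0, 0.5]])

```text
clock: 8.55
ee_pos: [0.5246, -0.2288, 0.1046]
tool_rot: [2.983, -0.044, 0.951]
wrist_force: [-0.0, 0.3, 0.0]
opening: 0.0429
gripper_force: 0.0
```

>>> arm_command(moves=[[0, 0, 0, 0, 0, 0, 0.1], [0, 0, 0, 0, 0, 0, 0.1], [0, 0, 0, 0, 0, 0, 0.1], [0, 0, 0, 0, 0, 0, 0.1]])

```text
clock: 9.05
ee_pos: [0.5245, -0.2294, 0.1048]
tool_rot: [2.983, -0.046, 0.952]
wrist_force: [-5.6, 2.1, 7.7]
opening: 0.0142
gripper_force: 60.5
```

```bash
cat > r2.py <<'E'
from h import *
d=np.radians
o=status.get_obs(); R0=Ro.from_rotvec(o["tool_rot"]); p0=o["ee_pos"]
q=R0.inv().apply(lever(FR,0,.07,.0055)-p0); print("q",q); q[1]=0
off=R0.inv().apply(lever(FR,0,.07,.0055)-p0)-q
for th in list(range(10,121,10))+[124]:
    t=max(0,35-th*.45); Rr=Ro.from_rotvec([0,d(t-35),0])
    p=R0.inv().apply(lever(FR,d(th),.07,.0055)-p0)-Rr.apply(q)-off
    print(th,(p*100).round(2),round(t-35,1))
E
python3 r2.py
```

```text
q [-0.0033 -0.0005 -0.0058]
10 [ 0.16  0.   -1.18] -4.5
20 [ 0.53  0.   -2.31] -9.0
30 [ 1.09  0.   -3.36] -13.5
40 [ 1.83  0.01 -4.28] -18.0
50 [ 2.71  0.01 -5.06] -22.5
60 [ 3.72  0.01 -5.67] -27.0
70 [ 4.82  0.01 -6.1 ] -31.5
80 [ 5.98  0.01 -6.31] -35
90 [ 7.21  0.01 -6.32] -35
100 [ 8.41  0.01 -6.11] -35
110 [ 9.56  0.02 -5.69] -35
120 [10.62  0.02 -5.08] -35
124 [11.02  0.02 -4.78] -35
```

>>> arm_command(moves=[[0.2, 0, -1.2, 0, -4.5, 0, 0.1], [0.5, 0, -2.3, 0, -9, 0, 0.1], [1.1, 0, -3.4, 0, -13.5, 0, 0.1], [1.8, 0, -4.3, 0, -18, 0, 0.1], [2.7, 0, -5.1, 0, -22.5, 0, 0.1], [3.7, 0, -5.7, 0, -27, 0, 0.1], [3.7, 0, -5.7, 0, -27, 0, 0.1]])

```text
clock: 9.93
ee_pos: [0.5223, -0.2292, 0.1719]
tool_rot: [3.129, -0.047, 0.227]
wrist_force: [6.6, -2.7, -9.6]
opening: 0.0135
gripper_force: 59.5
```

Forces are modest and the lever is still held. Continuing to 120°, in shifts from this pose (tool now tilted 8°, so I recompute).

Run:
```python
from h import *
d=np.radians
# table from r2 (cm) in the frame of the tilt-35 pose; commanded pose now = (3.7,0,-5.7), -27 deg
R=Ro.from_rotvec([0,d(-27),0])
for th,x,z,t in((70,4.82,-6.10,-31.5),(80,5.98,-6.31,-35),(90,7.21,-6.32,-35),(100,8.41,-6.11,-35),(110,9.56,-5.69,-35),(120,10.62,-5.08,-35),(123,10.92,-4.86,-35)):
    print(th,R.inv().apply([x-3.7,0,z+5.7]).round(2),t+27)
```

```text
70 [ 0.82  0.   -0.86] -4.5
80 [ 1.75  0.   -1.58] -8
90 [ 2.85  0.   -2.15] -8
100 [ 4.01  0.   -2.5 ] -8
110 [ 5.23  0.   -2.65] -8
120 [ 6.45  0.   -2.59] -8
123 [ 6.81  0.   -2.53] -8
```

>>> arm_command(moves=[[0.8, 0, -0.9, 0, -4.5, 0, 0.1], [1.8, 0, -1.6, 0, -8, 0, 0.1], [2.9, 0, -2.1, 0, -8, 0, 0.1], [4, 0, -2.5, 0, -8, 0, 0.1], [5.2, 0, -2.6, 0, -8, 0, 0.1], [6.4, 0, -2.6, 0, -8, 0, 0.1], [6.4, 0, -2.6, 0, -8, 0, 0.1], [6.4, 0, -2.6, 0, -8, 0, 0.1]])

```text
clock: 10.92
ee_pos: [0.5806, -0.2308, 0.206]
tool_rot: [3.141, -0.049, 0.008]
wrist_force: [2.2, 0.6, -10.3]
opening: 0.0095
gripper_force: 38.0
```

Run:
```python
from h import *
o=status.get_obs(); print(o["ee_pos"],o["wrist_force"],o["tool_rot"])
l=D.inv().apply(o["ee_pos"]-FR); print(l,np.degrees(np.arctan2(l[2]-.12,.026-l[0])))
for n in("side","top"):
    c=read_camera(n); w=cloud(c)
    m=masks(c)["red"]&box(c,w,[.48,-.28,.13],[.66,-.19,.25]); l=D.inv().apply(w[m]-FR); t=l[l[:,2]>.175]
    print(n,np.percentile(l,[1,50,99],axis=0).ravel(),"lever",np.median(t,0))
c=read_camera("side"); cv2.imwrite("pics/s5.png",cv2.resize(c["frame"][110:310,230:470],None,fx=2.5,fy=2.5))
```

```text
[ 0.5806 -0.2308  0.206 ] [  2.1794   0.6083 -10.3139] [ 3.141  -0.0489  0.0077]
[ 0.0634 -0.0002  0.1705] 126.49804424298621
side [ 0.0235 -0.0268  0.1189  0.0562 -0.0191  0.154   0.0736  0.002   0.1988] lever [ 0.0601 -0.0083  0.193 ]Traceback (most recent call last):
  File "<stdin>", line 7, in <module>
    return _quantile_unchecked(
        a, q, axis, out, overwrite_input, method, keepdims, weights)
    return _ureduce(a,
                    func=_quantile_ureduce_func,
    ...<5 lines>...
                    overwrite_input=overwrite_input,
                    method=method)
    r = func(a, **kwargs)
    result = _quantile(arr,
                       quantiles=q,
    ...<2 lines>...
                       out=out,
                       weights=wgt)
    slices_having_nans = np.isnan(arr[-1, ...])
                                  ~~~^^^^^^^^^
IndexError: index -1 is out of bounds for axis 0 with size 0
```

The red cap's points now match the yellow cap at its stop, about 115°. I nudge it to the stop, release and lift clear.

>>> arm_command(moves=[[0.3, 0, 0, 0, 0, 0, 0.1], [0.5, 0, 0, 0, 0, 0, 0.1], [0.5, 0, 0, 0, 0, 0, 0.1], [0.2, 0, 0, 0, 0, 0, 0.5], [0.2, 0, 0, 0, 0, 0, 0.5], [0.2, 0, 0, 0, 0, 0, 0.5], [0.2, 0, -3, 0, 0, 0, 0.5], [-1, 0, -8, 0, 0, 0, 0.5], [-1, 0, -8, 0, 0, 0, 0.5]])

```text
clock: 12.15
ee_pos: [0.5713, -0.231, 0.2913]
tool_rot: [3.137, -0.049, 0.02]
wrist_force: [0.3, -0.4, 0.9]
opening: 0.0428
gripper_force: 0.0
```

Run:
```python
from h import *
a=[]
for n in("side","top"):
    c=read_camera(n); w=cloud(c)
    m=masks(c)["red"]&box(c,w,[.48,-.28,.13],[.66,-.19,.25]); l=D.inv().apply(w[m]-FR); t=l[l[:,2]>.175]
    if len(t)>9: print(n,np.percentile(l,[1,50,99],axis=0).ravel(),"lever",np.median(t,0))
    m=masks(c)["black"]&box(c,w,[.5,-.26,.125],[.58,-.2,.165]); l=D.inv().apply(w[m]-FR); print(n,m.sum(),np.percentile(l,[2,50,98],axis=0).ravel() if m.sum()>9 else "")
    a.append(cv2.resize(c["frame"][150:310,270:470] if n=="side" else c["frame"][100:260,320:520],None,fx=2,fy=2))
cv2.imwrite("pics/s5.png",np.hstack(a))
R=toolR(35)
o=rows([(loc(FR,[0,0,.19]),R),(loc(FR,[0,0,.125]),R)]);print(o["ee_pos"])
```

```text
side [ 0.0236 -0.0267  0.1196  0.0586 -0.0174  0.1543  0.0747  0.0052  0.1971] lever [ 0.0634 -0.0087  0.1906]
side 196 [-0.0058 -0.0128  0.123   0.0054 -0.0081  0.1368  0.0137  0.0012  0.1452]
top 0 
world [ 0.5176 -0.2287  0.1856] row [-5.38, -0.04, 10.09] [0.1, 34.6, 0.0]
world [ 0.5548 -0.2298  0.1324] row [-1.69, -0.04, 15.44] [0.1, 34.6, 0.0]
[ 0.5707 -0.2306  0.2869]
```

View pics/s5.png

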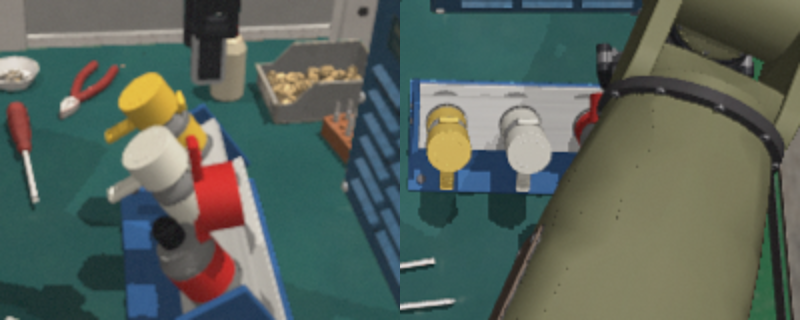

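The red cap stands at its stop (side 215,195), and the spout (168,235) is home. Next the tool tilts in over the spout.

>>> arm_command(moves=[[-5, 0, 0, 0, 10, 0, 0.5], [-9, 0, 4, 0, 20, 0, 0.5], [-9, 0, 6, 0, 30, 0, 0.5], [-7, 0, 8.5, 0, 34.6, 0, 0.5], [-5.4, 0, 10.1, 0, 34.6, 0, 0.5], [-5.4, 0, 10.1, 0, 34.6, 0, 0.5], [-5.4, 0, 10.1, 0, 34.6, 0, 0.5]])

```text
clock: 13.12
ee_pos: [0.5172, -0.2289, 0.1855]
tool_rot: [2.987, -0.046, 0.939]
wrist_force: [0.5, -0.9, 0.9]
opening: 0.0424
gripper_force: 0.0
```

Run:
```python
from h import *
a=[]
for n in("side","top"):
    c=read_camera(n); a.append(cv2.resize(c["frame"][150:310,270:470] if n=="side" else c["frame"][100:260,320:520],None,fx=2,fy=2))
cv2.imwrite("pics/s6.png",np.hstack(a))
R=toolR(35)
o=rows([(loc(FR,[0.001,-.0005,.126]),R)]);print(o["ee_pos"],D.inv().apply(o["ee_pos"]-FR))
```

```text
world [ 0.5551 -0.2304  0.1338] row [0.1, 0.01, 6.45] [0.0, 0.0, 0.1]
[ 0.5173 -0.229   0.1861] [ 0.     -0.0004  0.1905]
```

View pics/s6.png

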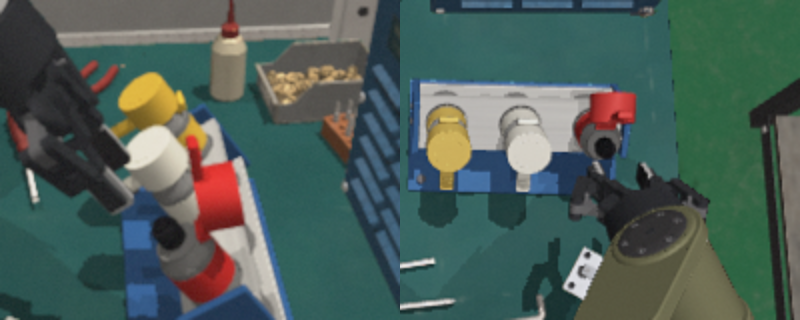

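The open fingers (side 115,175; top 595–650,175) are lined up with the red spout (side 168,235; top 603,147). I descend slowly and grip.

>>> arm_command(moves=[[0.1, 0, 2, 0, 0, 0, 0.5], [0.1, 0, 4, 0, 0, 0, 0.5], [0.1, 0, 5.5, 0, 0, 0, 0.5], [0.1, 0, 6.2, 0, 0, 0, 0.5], [0.1, 0, 6.4, 0, 0, 0, 0.5], [0.1, 0, 6.4, 0, 0, 0, 0.1], [0.1, 0, 6.4, 0, 0, 0, 0.1], [0.1, 0, 6.4, 0, 0, 0, 0.1], [0.1, 0, 6.4, 0, 0, 0, 0.1]])

```text
clock: 14.35
ee_pos: [0.5549, -0.2302, 0.1339]
tool_rot: [2.986, -0.046, 0.941]
wrist_force: [-0.8, 2.5, 3.0]
opening: 0.0194
gripper_force: 58.8
```

>>> arm_command(moves=[[0, 0, -0.4, 0, 0, 0, 0.1], [0, 0, -0.8, 0, 0, 0, 0.1], [0, 0, -1.2, 0, 0, 0, 0.1], [0, 0, -1.5, 0, 0, 0, 0.1], [0, 0, -1.7, 0, 0, 0, 0.1], [0, 0, -1.7, 0, 0, 0, 0.1], [0, 0, -1.7, 0, 0, 0, 0.1]])

```text
clock: 15.22
ee_pos: [0.5456, -0.2299, 0.147]
tool_rot: [2.987, -0.047, 0.94]
wrist_force: [23.6, -1.9, -15.9]
opening: 0.0189
gripper_force: 62.1
```

The spout has moved 16 mm and is at its stop. Next I release, retreat and check.

>>> arm_command(moves=[[0, 0, -1.6, 0, 0, 0, 0.1], [0, 0, -1.6, 0, 0, 0, 0.5], [0, 0, -1.6, 0, 0, 0, 0.5], [0, 0, -1.6, 0, 0, 0, 0.5], [0, 0, -4, 0, 0, 0, 0.5], [0, 0, -9, 0, 0, 0, 0.5], [-6, 0, -14, 0, 0, 0, 0.5], [-10, 0, -16, 0, 0, 0, 0.5], [-10, 0, -16, 0, 0, 0, 0.5], [-10, 0, -16, 0, 0, 0, 0.5]])

```text
clock: 16.48
ee_pos: [0.372, -0.2249, 0.2219]
tool_rot: [2.986, -0.047, 0.941]
wrist_force: [-0.2, 0.4, 0.5]
opening: 0.0425
gripper_force: 0.0
```

Run:
```python
from h import *
a=[]
for n in("side","top"):
    c=read_camera(n); w=cloud(c)
    m=masks(c)["red"]&box(c,w,[.48,-.28,.13],[.66,-.19,.25]); l=D.inv().apply(w[m]-FR); t=l[l[:,2]>.175]
    if len(t)>9: print(n,"red lever",np.median(t,0))
    m=masks(c)["black"]&box(c,w,[.5,-.26,.125],[.58,-.2,.18]); l=D.inv().apply(w[m]-FR); print(n,m.sum(),np.percentile(l,[2,50,98],axis=0).ravel() if m.sum()>9 else "")
    m=masks(c)["yellow"]&box(c,w,[.48,-.09,.08],[.62,.0,.2]); l=D.inv().apply(w[m]-FY); lv=l[l[:,0]<-.034]; print("ylever",np.median(lv,0))
    a.append(cv2.resize(c["frame"][140:340,220:470] if n=="side" else c["frame"][100:300,210:460],None,fx=1.6,fy=1.6))
cv2.imwrite("pics/s7.png",np.hstack(a)); o=status.get_obs(); print(o["ee_pos"],o["wrist_force"],o["clock"])
```

```text
side red lever [ 0.063  -0.0082  0.1904]
side 186 [-0.0052 -0.0129  0.1388  0.0051 -0.0082  0.1526  0.0134  0.001   0.1606]
ylever [-0.0437 -0.0069  0.1301]
top red lever [0.0598 0.0054 0.1936]
top 85 [-0.0056 -0.0076  0.1399  0.0042  0.0026  0.1553  0.0105  0.0109  0.1617]
ylever [-0.0456 -0.0001  0.1309]
[ 0.3724 -0.2245  0.2215] [-0.4701  0.0185 -0.675 ] 16.575
```

View pics/s7.png

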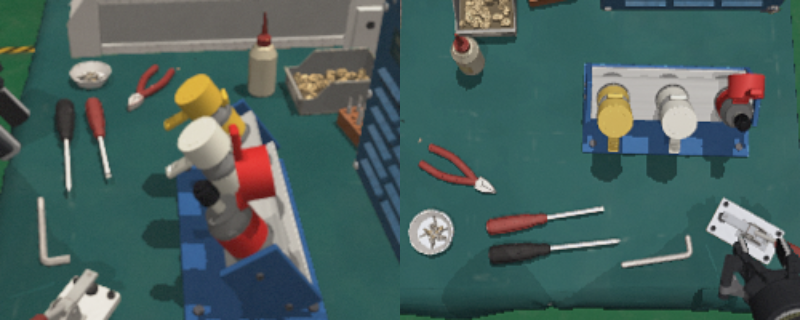

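The red spout is out by about 15.5 mm (205,195) with its cap at the stop (255,170). Yellow (200,95) and white (205,140) are shut, the bystanders are in place and the arm is clear. I hand in now.

```bash
python3 -c "
from station import robot
print(robot.hand_in())"
```

```text
the job is handed in; nothing more can be done
None
```

The job is handed in at about 16.6 s: by the last camera check yellow is put away (spout home, cap shut), red is ready (cap at its stop, spout about 15.5 mm out), and white and the bystanders look undisturbed; no verdict came back.

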